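Set up the inspection lantern over the egg pack

TASK

Set up the light for checking the pack of six eggs: first pull the post of the blue lamp stand up until its lock button clicks out through the hole. Then, with the orange lantern still standing on the bench, swing its folded wire bail upright, and hang the lantern by the bail wire in both prongs of the stand's hook, at rest and hanging straight. Set it on gently, and leave the egg packs, the bottle and the jar where they stand.

Things in the scene. Friction and masses are not known exactly. Their poses are not given: they have to be found in the camera images.
- stand: Telescoping lamp stand fixed to the bench. Origin: bench level on the post's axis. 80 mm square foot; blue square outer tube 26 mm wide, up to 150 mm, black 34 mm collar at its top. The 19 mm square inner post (cannot turn) carries a knob and a twin-prong hook that points along the stand's -x; y runs from prong to prong; z up.
- mast (a joint): Inner post's travel upwards, m: 0 pushed in, 0.100 where the lock button meets its hole, 0.1012 end stop. Starts at 0 to 0.045. About 5 N of friction plus 3 N of weight; stays where it is left, but unlocked it sinks under the lantern.
- lock_button (a joint): Brass spring button of the lock, 8 mm across, m: 0 pressed in by the outer tube's wall, 0.007 clicked out through the hole (it then stands 4 mm proud of the tube). It jumps out by itself at mast = 0.100.
- button_hole (a point): The 10 mm hole in the outer tube's +x face, 120 mm above the bench, where the button comes out.
- knob (a point): Centre of the knob on the post's top, moves with it: upright black ribbed cylinder, 26 mm across, 26 mm high (13 above, 13 below this point). Under it a 22 x 30 x 16 mm block (middle 17 mm below this point) and a 6 mm cross rod along y to both prongs; free on its -x and +x sides.
- hook_seat (a point): Middle of the hook, moves with the post: 91 mm from its axis along the stand's -x, 16.5 mm below knob; the bail wire's centre line passes here when hung. Two level 6 mm rods 33 mm to either side in y (60 mm free between), each with a seat 10 mm long, 5 mm deep, then a red tip 17 mm farther out, 18 mm higher. 171.5 mm above the bench pushed in, 271.5 locked.
- lantern: Loose battery lantern, orange with a pale lamp glass, 84 mm across and 112 mm high, 0.3 to 0.5 kg. Origin: centre of its underside; z up. The bail pivots on its y axis, 100 mm up. Bail folded towards the lantern's -x side.
- bail (a joint): Angle of the bail, rad: 0 folded level to the lantern's -x side, pi/2 upright, pi folded to the +x side. It starts at 0.05 to 0.4. The pivots are stiff (0.02 N m): the bail stays where it is left.
- bail_grip (a point): Middle of the bail's crossbar, 64 mm from the pivots: at angle a, 64 cos a mm to the lantern's -x side and 100 + 64 sin a mm above its underside. 5 mm wire along the lantern's y, straight for 43 mm either side, legs at 50 mm; on its middle a black sleeve, 14 mm across, 42 mm long, that turns freely; wire bare beyond it. Upright: 45 mm free under the sleeve.
- egg_pack: Green pulp pack with six pale eggs, 105 mm (x) by 150 mm (y), 64 mm high, under the stand's hook. Origin: centre of its underside. Leave alone.
- pack_stack: Two such full packs, one on the other, 105 by 150 mm, 111 mm high, behind the lantern. Origin: centre of its underside. Leave alone.
- bottle: White plastic bottle with a blue cap, 56 mm across, 180 mm high, between lantern and stand. Origin: centre of its underside. Leave alone.
- jar: Amber glass jar with a green lid, 60 mm across, 95 mm high, beside the lantern. Origin: centre of its underside. Leave alone.

How it is judged (in metres and radians):
On the way, in this order (a step that is already met when the one before it is completed fails the run):
1. the post is pulled up and locked (button clicked out), the lantern still standing on the bench (value of joint mast above 0.096 m and value of joint lock_button above 0.005 m and height (world z) of lantern below 0.01 m), for 0.2 s.
2. the bail is swung upright (within about 20 degrees), the lantern still standing on the bench (value of joint bail between 1.22 and 1.92 rad and height (world z) of lantern below 0.01 m and angle between lantern's own z axis and vertical below 0.1 rad), for 0.2 s.
At the end, for the whole second after the job is handed in: Post locked out (above 0.096 m, button out over 5 mm); bail wire in the seats of both prongs (bail middle within 12 mm along, 14 mm across and 6 mm in height of the hook's middle), lantern's weight on the stand, upright within 0.25 rad and still (value of joint mast above 0.096 m and value of joint lock_button above 0.005 m and x of bail_grip in the frame of hook_seat between -0.012 and 0.012 m and y of bail_grip in the frame of hook_seat between -0.014 and 0.014 m and z of bail_grip in the frame of hook_seat between -0.005 and 0.006 m and contact force between lantern and stand above 1.5 N and angle between lantern's own z axis and vertical below 0.25 rad and linear speed of lantern below 0.04 m/s and angular speed of lantern below 0.5 rad/s); the robot touches nothing.
It fails at once if an egg pack is pushed more than 20 mm (distance of any of egg_pack, pack_stack from where it was at the start of the episode above 0.02 m).
It fails at once if the bottle or the jar is pushed more than 20 mm or knocked over (distance of any of bottle, jar from where it was at the start of the episode above 0.02 m or angle between any of bottle, jar's own z axis and vertical above 0.4 rad).
It fails at once if the lantern or the gripper presses on the eggs with more than 8 N (contact force between any of lantern, the fingers and egg_pack above 8 N or contact force between any of the fingers, lantern and pack_stack above 8 N).
It fails at once if the lantern is knocked over (angle between lantern's own z axis and vertical above 0.8 rad).
It fails at once if the lantern is dropped or banged on the stand (more than 60 N) (contact force between lantern and stand above 60 N).
It also fails if it takes over 72 s, if anything falls off the work surface, if the arm or the gripper's body presses on something with over 40 N, if the wrist force passes 120 N, or if a joint passes its speed limit or range.

ROBOT

A 7-joint arm with a two-finger parallel gripper is mounted at the origin on the work surface. World frame = base frame: x ahead of the robot, y to its left, z up, the work surface at z = 0. Lengths are in mm, angles in rad, forces in N, time in s.
With the tool pointing down it reaches from about 425 to 1025 mm from the base axis. Payload 9.4 kg.
Tool frame: the origin (TCP) lies midway between the tips of the shut fingers; the grasp point (between the pads) lies ctrl.grasp_offset behind it (ctrl.grasp_offset is the distance from the TCP to the grasp point, in mm); z points along the fingers, x is the direction in which the jaws open and shut, and the axes are right-handed (so a half turn about z gives the same grasp; the last joint's range is limited). The gripper opens to 85 mm and grips with 20 to 120 N. Pads are 22 mm wide; open, the fingers measure 114 mm over their backs; the gripper's body (76 mm by 85 mm) begins 54 mm behind the grasp point. The pads swing forward as they close: fully open they stand 13 mm farther back than shut.
Start: joints at [1.205, 0.599, -0.003, 1.599, 0.002, 0.943, -0.08], TCP at [206.472, -694.977, 231.275] pointing down, gripper open.
Joint ranges: [-2.57, 2.57], [-0.35, 1.97], [-1.29, 1.29], [0.11, 2.56], [-1.05, 4.19], [0.11, 1.86], [-2.63, 2.63]. Speed limits (rad/s): [2.22, 2.22, 3.01, 3.01, 3.14, 3.14, 3.14].

INTERFACE

Orientations are given as a unit quaternion [x, y, z, w].
In Python, from station import ctrl gives the robot as it stands. The module is installed in compiled form; this text tells all that it offers.
- The arm moves only by the shell command python3 -m handwheel 'ROWS' [OPENING] [FORCE]. ROWS is text: rows parted by semicolons, each of 6 numbers parted by spaces: the shift along the tool's x, y, z in mm, then the turn, a rotation vector about the tool's x, y, z in degrees. A call has 1 to 10 rows; each row shifts and turns the pose as measured when the row begins, along the tool's axes as they then stand; what a row does not reach is not made up. A row lasts 1/12 s, in which the tool goes at most 41.7 mm and 7.16 degrees, less where a joint would pass 70% of its speed; a pose out of reach is approached as far as the arm can. A call is refused whole if a number of a shift passes 41.7 or a number of a turn 7.16, either way. A call with a gripper value outside its range is refused whole. OPENING is the opening, from 0 (shut) to 1 (fully open), set as the call begins (- or left out, the last holds). The fingers move at their own pace and stop on an object; FORCE is the grip in N (left out, the last holds). Time passes only in rows, so rows that do not move let the fingers close. It gives the time, the measured TCP pose, the force and the opening at its end, in the units of the state.
- ctrl.observe(): the state, without advancing time (a new reading comes with each control period).
- ctrl.get_image(name): name is "scene" or "top" or "wrist"; returns a dict with "frame" (384x512x3 uint8, red, green, blue), "depth" (384x512 float32, mm along the optical axis (not along the pixel's ray), 0 where there is no reading), "K" (3x3 intrinsics, pixels), "pose" (4x4, takes a point from camera to world coordinates); the wrist camera has in their place "hand_eye" (4x4, takes a point from camera to tool coordinates, whose origin is the TCP and whose axes are the tool frame's). Camera axes: x right, y down, z forward; pixel columns grow to the right and rows downward; lengths in mm; the calibration is good to about 2 mm. A picture is of the moment at which its call begins: read the wrist's pose just before it.
- ctrl.finish_job(): hands the job in, once; it reports no verdict.
The state is a dict: "time_s": time; "joint_positions": joint angles; "joint_vel": joint speeds; "tau": joint torques, N m; "tcp_pos": TCP position; "tool_rot": TCP orientation; "wrist_force": force on the tool from outside, world axes, zero at the start; "wrist_torque": the same for the moment, N m; "grip_width": finger opening in mm.
Only numpy, scipy, OpenCV 4.12 (cv2) and the standard library are available. Lean on these libraries where they do the work, as an engineer would, in place of code of your own. Each camera call takes 0.05 s, during which the arm holds its last target. There are 200 camera calls.

## Working session

There is one attempt and no reset: what is moved stays moved. The work goes in short steps, Python scripts to look and compute and a shell command to move; the robot and the scene stay as the last step left them, time stands still between calls to the robot, and variables do not carry over. Pictures are saved under pics/ and viewed, about 8 in all and at most 12, crops included, and the job is handed in when it is done.

```bash
mkdir -p pics; cat > h.py <<'E'
import numpy as np, cv2
from station import ctrl
from scipy.spatial.transform import Rotation as R
def T_tool():
    s=ctrl.observe(); T=np.eye(4); T[:3,:3]=R.from_quat(s['tool_rot']).as_matrix(); T[:3,3]=s['tcp_pos']; return T
def grab(n):
    T=T_tool(); d=ctrl.get_image(n)
    P=d['pose'] if 'pose' in d else T@d['hand_eye']
    f=d['frame']; Z=d['depth']; K=d['K']
    v,u=np.mgrid[:f.shape[0],:f.shape[1]]
    c=np.stack([(u-K[0,2])/K[0,0]*Z,(v-K[1,2])/K[1,1]*Z,Z,np.ones_like(Z)],-1)
    W=(c@P.T)[...,:3]; W[Z==0]=np.nan
    return f,Z,K,P,W
def save(f,n): cv2.imwrite(f'pics/{n}.png',cv2.cvtColor(f,cv2.COLOR_RGB2BGR))
E
python3 - <<'E'
from h import *
print(ctrl.observe(), ctrl.grasp_offset)
a=[]
for n in ('scene','top'):
    f,Z,K,P,W=grab(n); a.append(f); np.savez(f'{n}0.npz',f=f,Z=Z,K=K,P=P,W=W); print(n,P.round(2).tolist(),K[0,0])
save(cv2.resize(np.vstack(a),(800,1200))[:600],'scene0'); save(cv2.resize(a[1],(800,600)),'top0')
E
```

```text
{'time_s': 0.0, 'joint_positions': array([ 1.20527778,  0.60011372, -0.002503  ,  1.60018122,  0.00178456,
        0.94291404, -0.07980623]), 'joint_vel': array([-3.52075566e-05,  6.26687638e-04, -6.49800228e-04, -2.88706154e-03,
        6.32529114e-04,  1.21613662e-03,  9.94334573e-04]), 'tau': array([ 8.67307608e-04, -7.76439929e+01,  1.56509522e+00, -2.58006084e+01,
        1.23603674e-02,  9.14594682e-03,  6.61885360e-05]), 'tcp_pos': array([ 206.31166991, -694.4983425 ,  230.40745571]), 'tool_rot': array([ 8.01507546e-01, -5.97984115e-01, -6.90995975e-04, -4.17248484e-04]), 'wrist_force': array([ 0.64846727, -0.49387683,  0.13939219]), 'wrist_torque': array([ 0.07729511, -0.02767941, -0.01667815]), 'grip_width': 85.57850402177024} 18.700000000000003
scene [[0.49, 0.51, -0.71, 1248.55], [0.87, -0.27, 0.4, -326.13], [0.01, -0.82, -0.58, 599.1], [0.0, 0.0, 0.0, 1.0]] 350.09331989769936
top [[0.0, -0.98, 0.19, 489.02], [-1.0, -0.0, -0.01, 43.18], [0.01, -0.19, -0.98, 1045.01], [0.0, 0.0, 0.0, 1.0]] 401.80487978885
```

View pics/scene0.png

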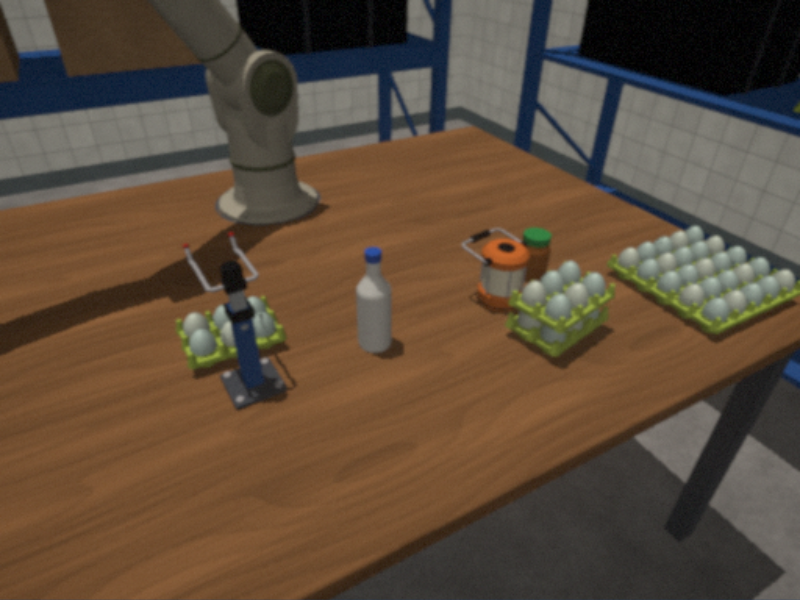

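View pics/top0.png

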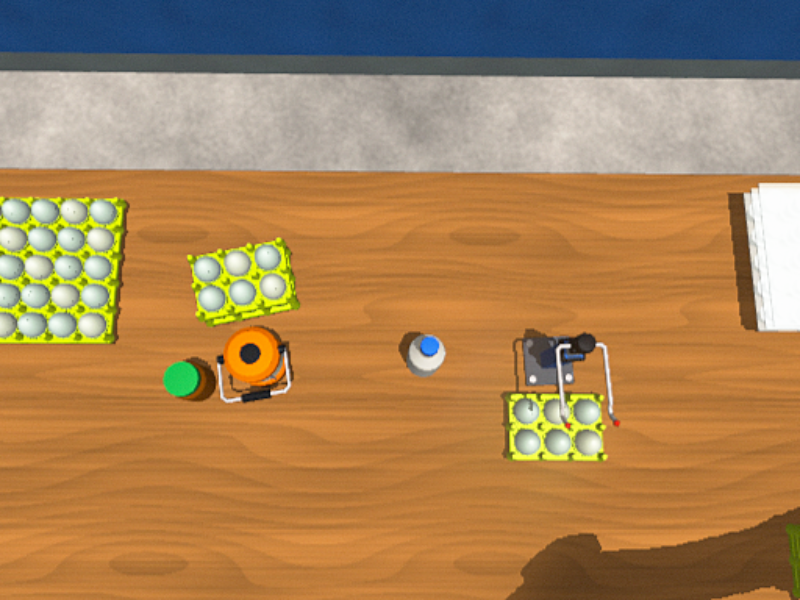

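The scene view shows the stand with its knob at (233,272), the bottle at (375,300), the lantern at (505,270), and the jar and pack stack close behind the lantern. The top view shows the knob at (583,344), the red tips at (568,426) and (616,423), the lantern at (252,355), the sleeve at (257,395), the bottle at (429,346) and the jar at (182,380).

```bash
python3 - <<'E'
from h import *
d=np.load('top0.npz'); f=d['f'];W=d['W']; hsv=cv2.cvtColor(f,cv2.COLOR_RGB2HSV).astype(int)
H,S,V=hsv[...,0],hsv[...,1],hsv[...,2]
Wz=W[...,2]
def box(x0,y0,x1,y1):
    m=np.zeros(Wz.shape,bool); s=1.5625; m[int(y0/s):int(y1/s),int(x0/s):int(x1/s)]=1; return m
def rep(n,m):
    p=W[m&np.isfinite(Wz)]
    if len(p): print(n,len(p),'med',np.median(p,0).round(1),'min',np.percentile(p,3,axis=0).round(1),'max',np.percentile(p,97,axis=0).round(1), 'midbox',((np.percentile(p,2,axis=0)+np.percentile(p,98,axis=0))/2).round(1))
b=box(500,320,640,470)
rep('knob',b&(V<60)&(Wz>165)); rep('stand high',b&(Wz>150))
for n,x0,x1 in(('tipL',550,590),('tipR',600,630)): rep(n,box(x0,400,x1,440)&((H<8)|(H>172))&(S>150)&(V>100))
rep('foot',b&(Wz<25)&(S<90)&(Wz>4))
lb=box(200,320,300,410)
rep('orange',lb&(H<16)&(S>170)&(Wz>95)); rep('cap',lb&(V<60)&(Wz>95)&box(230,330,275,370))
rep('sleeve',box(235,383,280,408)&(V<70)&(Wz>90)); rep('wire',lb&(S<80)&(V>120)&(Wz>80))
rep('pivots',lb&(V<60)&(Wz>90)&~box(230,330,275,380)&~box(200,383,300,410))
rep('jar',box(150,350,210,410)&(H>45)&(H<80)&(S>120)&(Wz>70))
rep('bottle cap',box(400,325,455,380)&(H>95)&(H<125)&(S>120)&(Wz>100))
rep('bottle',box(400,325,455,380)&(Wz>60))
rep('stack',box(180,230,305,330)&(Wz>60)); rep('pack',box(500,380,620,470)&(H>28)&(H<45)&(S>150)&(Wz>10)&(Wz<70))
save(cv2.resize(f[195:300,95:420],(0,0),fx=2.4,fy=2.4),'crop0')
E
```

```text
knob 127 med [ 611.  -212.   214.6] min [ 599.4 -229.   186.1] max [ 620.9 -204.9  218.9] midbox [ 610.  -217.2  202.5]
stand high 607 med [ 599.5 -213.1  190.3] min [ 505.8 -257.9  150.8] max [ 622.8 -186.5  218.4] midbox [ 563.7 -222.2  184.7]
tipL 8 med [ 501.6 -192.3  204.2] min [ 499.9 -231.2   75. ] max [ 503.6 -190.2  207.7] midbox [ 501.7 -212.3  135.8]
tipR 12 med [ 505.8 -258.1  203.2] min [ 503.8 -331.4    0.9] max [ 507.9 -255.5  206. ] midbox [ 505.8 -293.6  103.5]
foot 599 med [ 601.4 -206.8    8.8] min [ 573.1 -256.6    4.9] max [ 648.6 -181.9   14.3] midbox [ 610.9 -219.2   10.2]
orange 312 med [614.6 251.3 107.5] min [569.5 211.8  98.1] max [646.6 291.6 114.4] midbox [608.4 251.7 106.1]
cap 116 med [607.1 251.8 114. ] min [595.3 239.  110.9] max [618.9 263.7 117.5] midbox [607.8 251.5 114.2]
sleeve 93 med [544.7 238.4 114.1] min [538.  221.  109.3] max [551.8 258.5 116.8] midbox [545.1 239.6 113.1]
wire 141 med [563.2 260.9 107.5] min [538.  192.6 102.9] max [607.9 300.  112.5] midbox [573.6 246.4 107.6]
pivots 33 med [603.2 292.6 106.8] min [594.2 202.9 101.4] max [620.2 300.2 110.3] midbox [607.4 251.5 105.2]
jar 417 med [571.  355.8  95.4] min [548.  333.4  87. ] max [592.7 379.9  99.3] midbox [571.2 356.8  92.4]
bottle cap 112 med [610.4 -11.8 180.5] min [599.6 -23.6 169.5] max [ 6.215e+02 -6.000e-01  1.828e+02] midbox [610.5 -11.7 174.8]
bottle 479 med [604.7  -8.4 124. ] min [585.  -35.3  75.5] max [633.   13.4 182.2] midbox [609.4 -11.  126.9]
stack 2620 med [726.8 274.2  89.4] min [673.2 206.9  72.3] max [782.5 347.1 111. ] midbox [728.2 277.9  91.5]
pack 1074 med [ 501.6 -208.6   29.9] min [ 452.8 -293.1   25.5] max [ 553.6 -147.5   45.4] midbox [ 503.3 -220.6   35.5]
```

```bash
cat >> h.py <<'E'
def tool(yaw,tilt=0):
    "tool rot: jaw x axis along world yaw (deg); tilt leans pointing dir from down towards yaw dir"
    c=np.deg2rad(yaw); x=np.array([np.cos(c),np.sin(c),0]); z=np.array([0,0,-1.]); y=np.cross(z,x)
    t=np.deg2rad(tilt); z2=np.cos(t)*z+np.sin(t)*x; x2=np.cos(t)*x-np.sin(t)*z
    return np.stack([x2,np.cross(z2,x2),z2],1)
def plan(pos,M,n=None,T=None):
    T=T_tool() if T is None else T
    R0=R.from_matrix(T[:3,:3]); rv=(R0.inv()*R.from_matrix(M)).as_rotvec(degrees=True)
    dp=np.array(pos)-T[:3,3]
    n=n or int(max(np.ceil(np.linalg.norm(dp)/41),np.ceil(np.linalg.norm(rv)/7.1),1))
    rows=[]
    for i in range(n):
        Ri=R0*R.from_rotvec(rv*i/n,degrees=True)
        rows.append(' '.join('%.1f'%v for v in np.r_[Ri.inv().apply(dp/n),rv/n]))
    print(n,'rows, dist %.1f turn'%np.linalg.norm(dp),rv.round(1))
    for i in range(0,n,10): print('; '.join(rows[i:i+10]))
    E=np.eye(4);E[:3,:3]=M;E[:3,3]=pos; return E
E
python3 - <<'E'
from h import *
plan([610,-217.3,268],tool(3.8))
E
```

```text
16 rows, dist 626.2 turn [ -0.    0.1 -77.3]
-21.4 -32.7 -2.3 -0.0 0.0 -4.8; -18.6 -34.4 -2.3 -0.0 0.0 -4.8; -15.6 -35.8 -2.3 -0.0 0.0 -4.8; -12.6 -37.0 -2.3 -0.0 0.0 -4.8; -9.4 -37.9 -2.3 -0.0 0.0 -4.8; -6.2 -38.6 -2.3 -0.0 0.0 -4.8; -2.9 -39.0 -2.3 -0.0 0.0 -4.8; 0.4 -39.1 -2.3 -0.0 0.0 -4.8; 3.7 -38.9 -2.3 -0.0 0.0 -4.8; 6.9 -38.4 -2.3 -0.0 0.0 -4.8
10.1 -37.7 -2.3 -0.0 0.0 -4.8; 13.3 -36.7 -2.3 -0.0 0.0 -4.8; 16.3 -35.5 -2.3 -0.0 0.0 -4.8; 19.3 -34.0 -2.3 -0.0 0.0 -4.8; 22.1 -32.2 -2.3 -0.0 0.0 -4.8; 24.7 -30.3 -2.3 -0.0 0.0 -4.8
```

```bash
python3 -m handwheel '-21.4 -32.7 -5 0 0 -4.8; -18.6 -34.4 -5 0 0 -4.8; -15.6 -35.8 -5 0 0 -4.8; -12.6 -37 -5 0 0 -4.8; -9.4 -37.9 -5 0 0 -4.8; -6.2 -38.6 -5 0 0 -4.8; -2.9 -39 -5 0 0 -4.8; 0.4 -39.1 -5 0 0 -4.8; 3.7 -38.9 0 0 0 -4.8; 6.9 -38.4 0 0 0 -4.8' 1 40
python3 - <<'E'
from h import *
plan([610,-217.3,268],tool(3.8))
E
```

```text
time_s: 0.93
tcp_pos: [455.7, -389.0, 266.1]
tool_rot: [0.977, -0.211, -0.005, -0.0]
wrist_force: [0.7, -0.9, 0.2]
grip_width: 85.2
6 rows, dist 230.9 turn [ -0.    0.6 -28.2]
11.6 -36.7 -0.5 -0.0 0.1 -4.7; 14.6 -35.6 -0.5 -0.0 0.1 -4.7; 17.4 -34.3 -0.5 -0.0 0.1 -4.7; 20.2 -32.7 -0.4 -0.0 0.1 -4.7; 22.8 -31.0 -0.4 -0.0 0.1 -4.7; 25.3 -29.0 -0.4 -0.0 0.1 -4.7
```

```bash
python3 -m handwheel '11.6 -36.7 -.5 0 0.1 -4.7; 14.6 -35.6 -.5 0 .1 -4.7; 17.4 -34.3 -.5 0 .1 -4.7; 20.2 -32.7 -.4 0 .1 -4.7; 22.8 -31 -.4 0 .1 -4.7; 25.3 -29 -.4 0 .1 -4.7; 0 0 0 0 0 0'
python3 - <<'E'
from h import *
f,Z,K,P,W=grab('wrist'); save(f,'w1'); z=W[...,2]
V=f.max(-1)
m=(z>210)&(z<225)&(V<80); p=W[m]; print('knob top',len(p),np.median(p,0).round(1),p.min(0).round(1),p.max(0).round(1))
plan([610,-217.3,268],tool(3.8)); np.savez('w1.npz',f=f,W=W)
E
```

```text
time_s: 1.52
tcp_pos: [617.6, -196.8, 267.6]
tool_rot: [0.999, 0.053, 0.001, -0.003]
wrist_force: [0.5, 1.5, 0.5]
grip_width: 85.3
knob top 1096 [ 611.1 -218.7  216.6] [ 597.8 -232.4  210.1] [ 624.2 -207.1  218.9]
1 rows, dist 18.1 turn [-0.2 -0.   2. ]
-7.1 16.6 -0.8 -0.2 -0.0 2.0
```

View pics/w1.png

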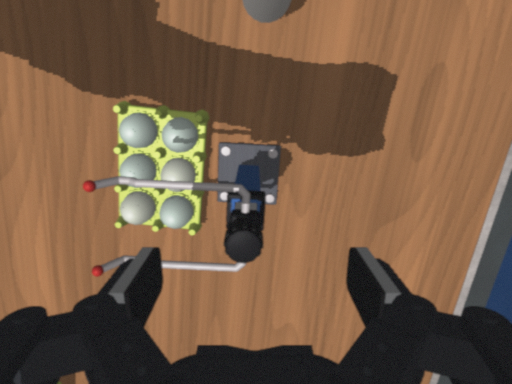

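```bash
python3 - <<'E'
from h import *
d=np.load('w1.npz'); f=d['f'];W=d['W']; z=W[...,2]
r=(f[...,0]>120)&(f[...,1]<60)&(z>150)
for a,b in((150,220),(240,300)):
    m=np.zeros_like(r); m[a:b,70:125]=1; p=W[m&r]; print('tip',len(p),np.median(p,0).round(1))
for a,b in((170,200),(250,285)):
    m=(z>165)&(z<200)&(f.min(-1)>90); m[:a]=0;m[b:]=0;m[:,:130]=0;m[:,235:]=0; p=W[m]; q=np.polyfit(p[:,0],p[:,1],1); print('rod',len(p),np.degrees(np.arctan(q[0])).round(2),'y at 520',np.polyval(q,520).round(1),'ztop',np.median(p[:,2]))
E2=plan([610.6,-218.3,268],tool(3.8)); plan([610.6,-218.3,186.5],tool(3.8),T=E2)
E
```

```text
tip 58 [ 503.1 -192.2  204.2]
tip 46 [ 506.4 -257.6  203.8]
rod 804 2.75 y at 520 -192.1 ztop 189.3360394443152
rod 549 2.43 y at 520 -257.4 ztop 189.27540864268326
1 rows, dist 18.9 turn [-0.2 -0.   2. ]
-6.6 17.7 -0.8 -0.2 -0.0 2.0
2 rows, dist 81.5 turn [0. 0. 0.]
0.0 0.0 40.8 0.0 0.0 0.0; 0.0 0.0 40.8 0.0 0.0 0.0
```

```bash
python3 -m handwheel '-6.8 18.5 0 -0.2 0 2.5; 0 0 0 0 0 0; 0 0 0 0 0 0'
python3 - <<'E'
from h import *
plan([610.7,-219,187],tool(3),4)
E
```

```text
time_s: 1.82
tcp_pos: [608.4, -222.5, 265.8]
tool_rot: [1.0, 0.025, -0.001, 0.001]
wrist_force: [-0.2, 0.6, 0.2]
grip_width: 85.5
4 rows, dist 78.9 turn [ 0.1  0.2 -0.2]
0.7 -0.9 19.7 0.0 0.0 -0.0; 0.7 -0.9 19.7 0.0 0.0 -0.0; 0.6 -0.9 19.7 0.0 0.0 -0.0; 0.6 -0.8 19.7 0.0 0.0 -0.0
```

```bash
python3 -m handwheel '.7 -.9 19.7 0 0 0; .7 -.9 19.7 0 0 0; .6 -.9 19.7 0 0 0; .6 -.8 18.5 0 0 0; 0 0 0 0 0 0' 
python3 - <<'E'
from h import *
plan([610.7,-219,187],tool(3),1)
E
```

```text
time_s: 2.23
tcp_pos: [605.9, -231.1, 187.2]
tool_rot: [1.0, 0.015, -0.001, 0.004]
wrist_force: [-0.7, -0.0, -0.9]
grip_width: 85.4
1 rows, dist 13.0 turn [ 0.4  0.1 -1.3]
5.1 -12.0 0.1 0.4 0.1 -1.3
```

```bash
python3 -m handwheel '4.9 -12 0 .4 .1 -1.3; 0 0 0 0 0 0; 0 0 0 0 0 0' 
python3 - <<'E'
from h import *
plan([610.7,-219,187],tool(3),1)
E
```

```text
time_s: 2.48
tcp_pos: [609.4, -221.5, 188.2]
tool_rot: [1.0, 0.024, -0.001, 0.0]
wrist_force: [0.1, -0.3, -0.4]
grip_width: 84.9
1 rows, dist 3.1 turn [ 0.   0.1 -0.2]
1.4 -2.4 1.2 0.0 0.1 -0.2
```

```bash
python3 -m handwheel '1.4 -3.2 1.2 0 0 0; 0 0 0 0 0 0; 0 0 0 0 0 0; 0 0 0 0 0 0; 0 0 0 0 0 0; 0 0 0 0 0 0; 0 0 0 0 0 0; 0 0 0 0 0 0; 0 0 0 0 0 0; 0 0 0 0 0 0' 0 60
```

```text
time_s: 3.32
tcp_pos: [612.5, -218.2, 191.0]
tool_rot: [1.0, 0.024, 0.002, 0.001]
wrist_force: [0.9, 0.5, 0.2]
grip_width: 24.0
```

```bash
python3 -m handwheel '0 0 -5 0 0 0; 0 0 -8 0 0 0; 0 0 -10 0 0 0; 0 0 -10 0 0 0; 0 0 -10 0 0 0; 0 0 -10 0 0 0; 0 0 -10 0 0 0; 0 0 -5 0 0 0; 0 0 0 0 0 0; 0 0 0 0 0 0'
python3 - <<'E'
from h import *
plan([612.5,-218.2,274.5],tool(2.9),1)
f,Z,K,P,W=grab('wrist'); save(f,'w2')
E
```

```text
time_s: 4.15
tcp_pos: [612.4, -218.1, 258.5]
tool_rot: [1.0, 0.024, 0.001, -0.001]
wrist_force: [4.4, -1.1, -11.6]
grip_width: 24.1
1 rows, dist 16.0 turn [-0.1 -0.1 -0.1]
0.1 0.1 -16.0 -0.1 -0.1 -0.1
```

```bash
python3 -m handwheel '0 0 -5 0 0 0; 0 0 -4 0 0 0; 0 0 -3 0 0 0; 0 0 -2.5 0 0 0;0 0 0 0 0 0'; python3 -m handwheel '0 0 -2.5 0 0 0;  0 0 -2 0 0 0'; python3 -m handwheel '0 0 -2 0 0 0;  0 0 -2 0 0 0'
```

```text
time_s: 4.62
tcp_pos: [612.5, -218.1, 273.0]
tool_rot: [1.0, 0.024, 0.001, -0.001]
wrist_force: [-0.6, -1.1, 4.4]
grip_width: 24.2
time_s: 4.78
tcp_pos: [612.4, -218.1, 277.9]
tool_rot: [1.0, 0.024, 0.001, -0.001]
wrist_force: [3.4, -0.7, -8.8]
grip_width: 24.4
time_s: 4.95
tcp_pos: [612.4, -218.1, 278.2]
tool_rot: [1.0, 0.025, 0.0, -0.001]
wrist_force: [11.7, -1.4, -27.1]
grip_width: 24.1
```

```bash
python3 -m handwheel '0 0 1.5 0 0 0; 0 0 0 0 0 0; 0 0 0 0 0 0;0 0 0 0 0 0;0 0 0 0 0 0; 0 0 -10 0 0 0; 0 0 -20 0 0 0; 0 0 -20 0 0 0; 0 0 0 0 0 0' 0.6
python3 - <<'E'
from h import *
f,Z,K,P,W=grab('scene'); b=f[160:270,110:200]; save(cv2.resize(b,(0,0),fx=6,fy=6,interpolation=cv2.INTER_CUBIC)[:600],'lock')
f,Z,K,P,W=grab('top'); V=f.max(-1); z=W[...,2]
m=(V<70)&(z>240)&(z<310); m[:,:330]=0;p=W[m]; p=p[(abs(p[:,0]-611)<15)&(abs(p[:,1]+219)<16)]
print('knob',len(p),p[:,2].max() if len(p) else '')
E
```

```text
time_s: 5.7
tcp_pos: [611.1, -217.7, 333.2]
tool_rot: [1.0, 0.025, -0.001, -0.001]
wrist_force: [0.6, -0.8, 1.1]
grip_width: 51.0
knob 221 306.8150896628989
```

View pics/lock.png

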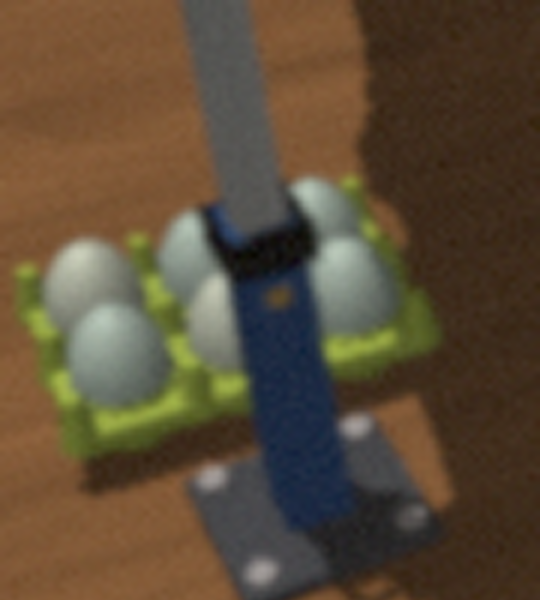

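The brass button shows at (278,296), so the post is locked (knob top at 306, up by about 87 mm). Next I move to the lantern with the tool tilted.

```bash
python3 - <<'E'
from h import *
plan([500,231,270],tool(10.8,45),14)
E
```

```text
14 rows, dist 465.9 turn [ 2.9 45.2 -7.6]
-6.2 -32.4 4.4 0.2 3.2 -0.5; -6.2 -32.4 4.2 0.2 3.2 -0.5; -6.1 -32.5 4.0 0.2 3.2 -0.5; -6.0 -32.5 3.7 0.2 3.2 -0.5; -5.9 -32.6 3.5 0.2 3.2 -0.5; -5.8 -32.6 3.3 0.2 3.2 -0.5; -5.7 -32.6 3.1 0.2 3.2 -0.5; -5.5 -32.7 2.9 0.2 3.2 -0.5; -5.4 -32.7 2.7 0.2 3.2 -0.5; -5.2 -32.8 2.6 0.2 3.2 -0.5
-5.0 -32.8 2.4 0.2 3.2 -0.5; -4.8 -32.8 2.2 0.2 3.2 -0.5; -4.6 -32.9 2.1 0.2 3.2 -0.5; -4.4 -32.9 1.9 0.2 3.2 -0.5
```

```bash
python3 -m handwheel '-6.2 -32.4 0 .2 3.2 -.5; -6.2 -32.4 4.2 .2 3.2 -.5; -6.1 -32.5 4 .2 3.2 -.5; -6 -32.5 3.7 .2 3.2 -.5; -5.9 -32.6 3.5 .2 3.2 -.5; -5.8 -32.6 3.3 .2 3.2 -.5; -5.7 -32.6 3.1 .2 3.2 -.5; -5.5 -32.7 2.9 .2 3.2 -.5; -5.4 -32.7 2.7 .2 3.2 -.5; -5.2 -32.8 2.6 .2 3.2 -.5'
python3 - <<'E'
from h import *
print(ctrl.observe()['joint_positions'].round(2)); plan([500,231,270],tool(10.8,45))
E
```

```text
time_s: 6.63
tcp_pos: [539.4, 69.4, 290.0]
tool_rot: [0.966, 0.056, 0.253, -0.018]
wrist_force: [1.3, -0.6, 0.3]
grip_width: 51.5
[-0.09  0.17 -0.21  2.3   0.61  0.2  -0.75]
5 rows, dist 167.6 turn [ 2.1 15.6 -3.4]
-5.6 -33.0 1.7 0.4 3.1 -0.7; -5.3 -33.1 1.7 0.4 3.1 -0.7; -5.0 -33.1 1.6 0.4 3.1 -0.7; -4.6 -33.1 1.6 0.4 3.1 -0.7; -4.3 -33.2 1.6 0.4 3.1 -0.7
```

```bash
python3 -m handwheel '-5.6 -33 1.7 .4 3.1 -.7; -5.3 -33.1 1.7 .4 3.1 -.7; -5 -33.1 1.6 .4 3.1 -.7; -4.6 -33.1 1.6 .4 3.1 -.7; -4.3 -33.2 1.6 .4 3.1 -.7; 0 0 0 0 0 0; 0 0 0 0 0 0'
python3 - <<'E'
from h import *
print(ctrl.observe()['joint_positions'].round(2)); plan([500,231,270],tool(10.8,45))
f,Z,K,P,W=grab('wrist'); save(f,'w3'); np.savez('w3.npz',f=f,W=W,P=P,K=K)
E
```

```text
time_s: 7.22
tcp_pos: [533.0, 104.7, 280.4]
tool_rot: [0.955, 0.062, 0.29, -0.003]
wrist_force: [0.9, -0.4, -0.1]
grip_width: 51.3
[-0.48  0.18  0.08  2.38  1.44  0.16 -1.66]
4 rows, dist 131.0 turn [ 3.8 11.4 -1.9]
-4.6 -32.4 -1.1 0.9 2.9 -0.5; -4.2 -32.5 -0.7 0.9 2.9 -0.5; -3.9 -32.5 -0.4 0.9 2.9 -0.5; -3.7 -32.5 -0.1 0.9 2.9 -0.5
```

View pics/w3.png

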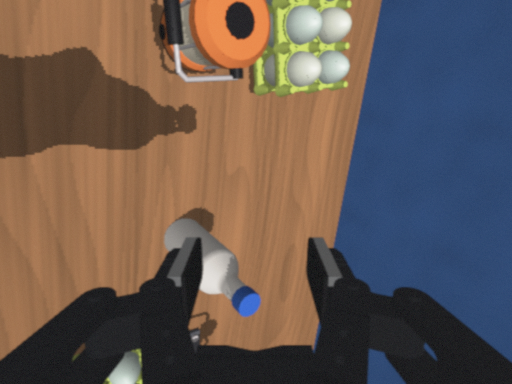

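```bash
python3 - <<'E'
from h import *
c=np.array([607.8,251.6])
for n in('top0','w3'):
    W=np.load(n+'.npz')['W'].reshape(-1,3); r=np.hypot(*(W[:,:2]-c).T)
    a=np.degrees(np.arctan2(W[:,1]-c[1],W[:,0]-c[0]))
    ok=(r<56)&(W[:,2]>60)&(abs(abs(a)-180)<60 if n=='top0' else True)
    print(n,[(k,int(((r[ok]//4)*4==k).sum()),np.percentile(W[ok][(r[ok]//4)*4==k,2],[50,95]).round(0).tolist()) for k in range(0,56,4) if ((r[ok]//4)*4==k).sum()])
d=np.load('w3.npz'); T=T_tool(); t=(d['W']-T[:3,3])@T[:3,:3]
x,y,z=np.moveaxis(t,-1,0)
for lo in range(-60,10,6):
    m=(z>lo)&(z<lo+6)&(abs(x)<70)&(abs(y)<40)
    if m.sum()>5:
        for s in(-1,1):
            q=m&(x*s>0); 
            if q.sum(): print(lo,s,q.sum(),'x',np.percentile(x[q],[2,98]).round(1),'y',np.percentile(y[q],[2,98]).round(1))
# sleeve
f=d['f'];W=d['W']; m=(f.max(-1)<60)&(W[...,2]>80)&(W[...,0]<570)&(W[...,0]>520)&(W[...,1]>180); p=W[m]; print('sleeve',len(p),np.median(p,0).round(1),p.min(0).round(1),p.max(0).round(1))
E
```

```text
top0 [(0, 4, [114.0, 117.0]), (4, 8, [114.0, 116.0]), (8, 15, [114.0, 116.0]), (12, 25, [113.0, 117.0]), (16, 29, [112.0, 114.0]), (20, 34, [112.0, 115.0]), (24, 38, [112.0, 115.0]), (28, 49, [112.0, 115.0]), (32, 58, [110.0, 113.0]), (36, 68, [106.0, 110.0]), (40, 31, [100.0, 105.0]), (48, 2, [106.0, 106.0]), (52, 6, [106.0, 108.0])]
w3 [(0, 59, [114.0, 115.0]), (4, 161, [114.0, 115.0]), (8, 271, [114.0, 115.0]), (12, 387, [114.0, 115.0]), (16, 424, [112.0, 113.0]), (20, 453, [112.0, 113.0]), (24, 509, [112.0, 113.0]), (28, 537, [112.0, 113.0]), (32, 669, [111.0, 113.0]), (36, 903, [107.0, 110.0]), (40, 878, [102.0, 106.0]), (44, 56, [106.0, 108.0]), (48, 70, [106.0, 108.0]), (52, 62, [105.0, 106.0])]
-60 -1 2415 x [-58.1 -26.2] y [-14.    9.6]
-60 1 2438 x [24.7 56.3] y [-14.1   9.3]
-54 -1 824 x [-55.8 -27.7] y [-14.2  -6.8]
-54 1 816 x [25.9 54.7] y [-14.2  -6.9]
-48 -1 355 x [-46.3 -26.3] y [-13.4   5.7]
-48 1 359 x [24.7 44.2] y [-13.6   5.8]
-42 -1 444 x [-32.8 -26.2] y [-11.9   9.8]
-42 1 441 x [24.6 31.2] y [-11.9   9.6]
-36 -1 397 x [-39.5 -26.3] y [-11.8   9.6]
-36 1 393 x [24.6 37.9] y [-11.9   9.2]
-30 -1 339 x [-39.7 -26.2] y [-11.8   9.5]
-30 1 335 x [24.6 38.1] y [-11.8   9.4]
-24 -1 307 x [-39.7 -26.2] y [-11.8   9.2]
-24 1 303 x [24.7 38. ] y [-11.8   9.5]
-18 -1 258 x [-39.3 -26.2] y [-11.8   9.7]
-18 1 264 x [24.7 37.7] y [-11.8   9.8]
-12 -1 142 x [-36.4 -26.3] y [-11.6   9.5]
-12 1 148 x [24.7 34.1] y [-11.7   9.6]
-6 -1 15 x [-26.7 -26.3] y [-8.8  1.6]
-6 1 9 x [24.8 25. ] y [-8.1  2. ]
sleeve 608 [542.7 236.4 113.4] [536.  218.5 104.3] [552.6 251.9 117.1]
```

```bash
python3 - <<'E'
from h import *
plan([510,233,200],tool(10.8,25),6)
E
```

```text
6 rows, dist 153.3 turn [ 3.4 -8.6 -2.6]
-8.1 -22.1 9.9 0.6 -1.4 -0.4; -7.7 -22.1 10.4 0.6 -1.4 -0.4; -7.3 -22.0 10.8 0.6 -1.4 -0.4; -6.8 -22.0 11.1 0.6 -1.4 -0.4; -6.4 -21.9 11.5 0.6 -1.4 -0.4; -5.9 -21.8 11.9 0.6 -1.4 -0.4
```

```bash
python3 -m handwheel '-8 -20 5 0 -4 0; -8 -22 8 .6 -4 -.4; -7.3 -22 10 .6 -.6 -.4; -6.8 -22 11 .6 0 -.4; -6.4 -22 11.5 .6 0 -.4; -5.9 -22 12 .6 0 -.4; 0 0 0 0 0 0; 0 0 0 0 0 0' .28
python3 - <<'E'
from h import *
print(ctrl.observe()['joint_positions'].round(2)); plan([510,233,200],tool(10.8,25))
E
```

```text
time_s: 7.93
tcp_pos: [520.9, 193.7, 221.2]
tool_rot: [0.964, 0.077, 0.253, -0.013]
wrist_force: [0.3, -0.4, -0.8]
grip_width: 24.4
[-0.68  0.31  0.13  2.37  1.58  0.17 -1.96]
2 rows, dist 46.0 turn [ 1.6 -4.3 -1.3]
-7.1 -20.4 7.8 0.8 -2.1 -0.7; -6.6 -20.4 8.4 0.8 -2.1 -0.7
```

```bash
python3 -m handwheel '-7.1 -20.4 7.8 .8 -2.1 -.7; -6.6 -20.4 8.4 .8 -2.1 -.7; 0 0 0 0 0 0; 0 0 0 0 0 0'
python3 - <<'E'
from h import *
print(ctrl.observe()['joint_positions'].round(2)); S=np.array([545,239.5,108.5]); M=tool(10.8,25); t=M[:,2]
E1=plan(S-50*t,M); plan(S+10*t,M,4,T=E1)
f,Z,K,P,W=grab('wrist'); save(f,'w4'); np.savez('w4.npz',f=f,W=W,P=P,K=K)
E
```

```text
time_s: 8.27
tcp_pos: [513.2, 223.6, 203.8]
tool_rot: [0.971, 0.088, 0.22, -0.019]
wrist_force: [0.2, -0.1, -0.6]
grip_width: 23.9
[-0.69  0.35  0.09  2.33  1.2   0.16 -1.59]
2 rows, dist 52.6 turn [ 0.3 -0.5 -0.3]
-4.9 -4.9 25.4 0.2 -0.3 -0.2; -4.8 -4.9 25.4 0.2 -0.3 -0.2
4 rows, dist 60.0 turn [0. 0. 0.]
-0.0 -0.0 15.0 0.0 0.0 0.0; -0.0 -0.0 15.0 0.0 0.0 0.0; -0.0 -0.0 15.0 0.0 0.0 0.0; -0.0 -0.0 15.0 0.0 0.0 0.0
```

View pics/w4.png

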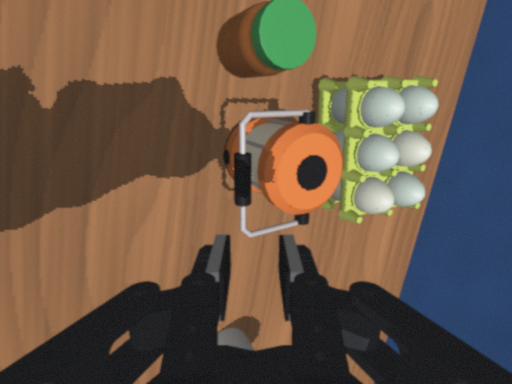

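```bash
python3 - <<'E'
from h import *
d=np.load('w4.npz'); f=d['f'];W=d['W']
m=(f.max(-1)<60); m[:150]=0;m[210:]=0;m[:,:232]=0;m[:,254:]=0; m&=W[...,2]>85
p=W[m]; print('sleeve',len(p),p.mean(0).round(1),np.percentile(p,[1,99],axis=0).round(1).tolist())
v,u=np.nonzero(m); print(u.mean(),v.mean())
q=cv2.fitLine(p[:,:2].astype(np.float32),cv2.DIST_L2,0,.01,.01).ravel(); print('axis deg',np.degrees(np.arctan2(q[1],q[0])))
# ray through centroid at z=109
P,K=d['P'],d['K']; r=P[:3,:3]@[(u.mean()-K[0,2])/K[0,0],(v.mean()-K[1,2])/K[1,1],1]; print('ray@109',(P[:3,3]+r*(109-P[2,3])/r[2]).round(1))
E
```

```text
sleeve 804 [542.4 241.1 112.9] [[535.3, 220.6, 106.4], [550.4, 260.5, 115.7]]
242.22139303482587 178.23009950248758
axis deg -80.94554
ray@109 [544.2 240.5 109. ]
```

```bash
python3 -m handwheel '-5 -5 20 .2 -.3 0; -4.8 -5 20 .2 -.3 0; 0 0 0 0 0 0; 0 0 0 0 0 0'
python3 - <<'E'
from h import *
print(ctrl.observe()['joint_positions'].round(2)); S=np.array([544.3,240.3,108.7]); M=tool(10,25); t=M[:,2]
plan(S-40*t,M);plan(S+10*t,M)
E
```

```text
time_s: 8.65
tcp_pos: [519.9, 225.8, 180.7]
tool_rot: [0.971, 0.087, 0.22, -0.019]
wrist_force: [-0.5, 0.8, 0.1]
grip_width: 24.1
[-0.7   0.4   0.11  2.34  1.57  0.14 -1.97]
1 rows, dist 38.3 turn [ 0.  -0.5  0.2]
-6.6 -10.0 36.4 0.0 -0.5 0.2
3 rows, dist 87.2 turn [ 0.  -0.5  0.2]
-2.4 -3.3 28.8 0.0 -0.2 0.1; -2.3 -3.3 28.8 0.0 -0.2 0.1; -2.2 -3.3 28.8 0.0 -0.2 0.1
```

```bash
python3 -m handwheel '-2 -5 8 0 -5 0; -2 -5 12 0 -5 0; 0 0 0 0 0 0; 0 0 0 0 0 0'
python3 - <<'E'
from h import *
print(ctrl.observe()['joint_positions'].round(2)); S=np.array([544.3,240.3,108.7]); M=tool(10,15); t=M[:,2]
plan(S-40*t,M);plan(S+10*t,M)
E
```

```text
time_s: 8.98
tcp_pos: [527.3, 224.2, 177.8]
tool_rot: [0.976, 0.084, 0.203, -0.011]
wrist_force: [-0.2, 0.7, 0.1]
grip_width: 23.7
[-0.61  0.41  0.    2.29  1.19  0.19 -1.59]
2 rows, dist 34.3 turn [ 0.8 -8.4 -0. ]
-1.8 -6.7 15.7 0.4 -4.2 -0.0; -0.7 -6.5 15.8 0.4 -4.2 -0.0
3 rows, dist 82.8 turn [ 0.8 -8.4 -0. ]
-3.7 -4.7 27.0 0.3 -2.8 -0.0; -2.3 -4.5 27.1 0.3 -2.8 -0.0; -1.0 -4.4 27.2 0.3 -2.8 -0.0
```

```bash
python3 -m handwheel '-2 -5 0 .3 -4 0; -2 -6 8 .3 -4 0; -2 -5 8 .2 -4 0; 0 0 8 0 0 0; 0 0 0 0 0 0; 0 0 0 0 0 0'
python3 - <<'E'
from h import *
print(ctrl.observe()['joint_positions'].round(2)); S=np.array([544.3,240.3,108.7]); M=tool(10,15); t=M[:,2]
plan(S-40*t,M);plan(S+10*t,M)
E
```

```text
time_s: 9.48
tcp_pos: [529.3, 232.7, 154.9]
tool_rot: [0.989, 0.084, 0.119, -0.005]
wrist_force: [0.2, 0.1, 1.3]
grip_width: 24.0
[-0.33  0.48 -0.33  2.16  0.74  0.39 -1.11]
1 rows, dist 10.7 turn [ 0.6  1.3 -0.2]
3.7 -5.0 8.7 0.6 1.3 -0.2
2 rows, dist 59.1 turn [ 0.6  1.3 -0.2]
2.4 -2.7 29.3 0.3 0.7 -0.1; 2.1 -2.6 29.4 0.3 0.7 -0.1
```

```bash
python3 -m handwheel '3.7 -5 8 0 0 0; 0 0 0 0 0 0; 0 0 0 0 0 0'
python3 - <<'E'
from h import *
S=np.array([544.3,240.3,108.7]); M=tool(10,14); t=M[:,2]
plan(S-25*t,M);plan(S+10*t,M,5)
E
```

```text
time_s: 9.73
tcp_pos: [533.2, 237.7, 147.7]
tool_rot: [0.989, 0.085, 0.122, -0.003]
wrist_force: [-0.2, -0.0, 0.5]
grip_width: 24.1
1 rows, dist 15.7 turn [ 0.8  0.  -0.1]
1.6 -0.9 15.6 0.8 0.0 -0.1
5 rows, dist 50.6 turn [ 0.8  0.  -0.1]
0.3 -0.3 10.1 0.2 0.0 -0.0; 0.3 -0.3 10.1 0.2 0.0 -0.0; 0.3 -0.2 10.1 0.2 0.0 -0.0; 0.3 -0.2 10.1 0.2 0.0 -0.0; 0.3 -0.2 10.1 0.2 0.0 -0.0
```

```bash
python3 -m handwheel '1 -.8 10 .4 0 0; .5 -.4 8 .4 0 0; 0 0 0 0 0 0; 0 0 0 0 0 0'
python3 - <<'E'
from h import *
S=np.array([544.3,240.3,108.7]); M=tool(10,14); t=M[:,2]
plan(S+10*t,M,4)
f,Z,K,P,W=grab('wrist'); save(cv2.resize(f[100:384,100:412],(0,0),fx=2,fy=2),'w5')
E
```

```text
time_s: 10.07
tcp_pos: [537.4, 241.8, 130.4]
tool_rot: [0.988, 0.088, 0.122, -0.01]
wrist_force: [0.4, 0.9, 0.3]
grip_width: 23.8
4 rows, dist 32.8 turn [ 0.  -0.1  0.2]
0.2 0.7 8.2 0.0 -0.0 0.1; 0.3 0.7 8.2 0.0 -0.0 0.1; 0.3 0.7 8.2 0.0 -0.0 0.1; 0.3 0.7 8.2 0.0 -0.0 0.1
```

View pics/w5.png

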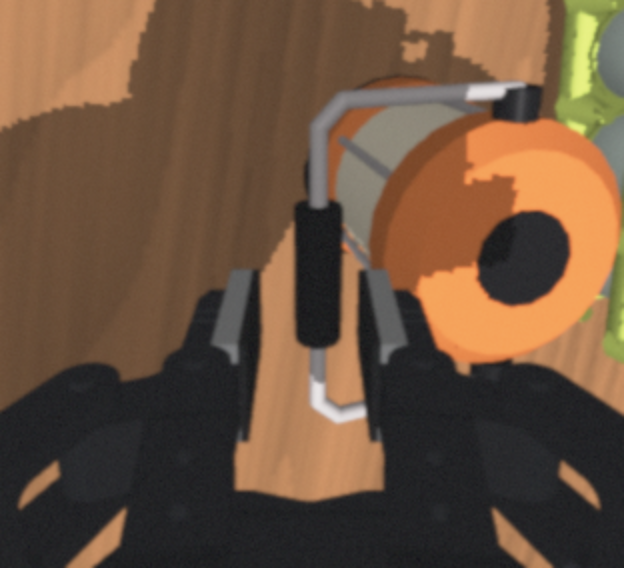

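The sleeve, at (318,275), lies midway between the two pads, which are at (240,310) and (383,310). I go straight in.

```bash
python3 -m handwheel '.2 .7 8.2 0 0 0; .3 .7 8.2 0 0 0; .3 .7 8.2 0 0 0; .3 .5 7 0 0 0; 0 0 0 0 0 0; 0 0 0 0 0 0'
python3 - <<'E'
from h import *
S=np.array([544.3,240.3,108.7]); M=tool(10,14); t=M[:,2]
plan(S+10*t,M,1)
E
```

```text
time_s: 10.62
tcp_pos: [547.6, 240.5, 97.3]
tool_rot: [0.988, 0.088, 0.123, -0.01]
wrist_force: [-0.2, -0.2, 0.2]
grip_width: 23.6
1 rows, dist 2.0 turn [ 0.1 -0.1  0.2]
-0.4 -0.4 -1.9 0.1 -0.1 0.2
```

```bash
python3 -m handwheel '0 0 0 0 0 0; 0 0 0 0 0 0; 0 0 0 0 0 0; 0 0 0 0 0 0; 0 0 0 0 0 0; 0 0 0 0 0 0' 0 25
python3 - <<'E'
from h import *
T=T_tool(); print(T.round(3))
# arc: sleeve from angle a0 about pivot (z100), radius 64
r=64; S0=T[:3,3]-10*T[:3,2]; print('S0',S0)
a0=np.arcsin((S0[2]-100)/64) ; xh=np.array([np.cos(np.deg2rad(10)),np.sin(np.deg2rad(10)),0])
As=np.linspace(a0,1.57,14); Rm=T[:3,:3]; print('a0',a0)
n=[]
for a,b in zip(As[:-1],As[1:]):
    d=64*((np.cos(a)-np.cos(b))*xh+np.array([0,0,np.sin(b)-np.sin(a)])); n.append(' '.join('%.1f'%v for v in Rm.T@d))
print('; '.join(n))
E
```

```text
time_s: 11.12
tcp_pos: [548.7, 240.7, 98.0]
tool_rot: [0.988, 0.088, 0.124, -0.01]
wrist_force: [1.2, -0.8, -1.1]
grip_width: 13.0
[[ 9.54000e-01  1.77000e-01  2.42000e-01  5.48650e+02]
 [ 1.72000e-01 -9.84000e-01  4.20000e-02  2.40713e+02]
 [ 2.46000e-01  2.00000e-03 -9.69000e-01  9.79880e+01]
 [ 0.00000e+00  0.00000e+00  0.00000e+00  1.00000e+00]]
S0 [546.22612391 240.29388681 107.68033775]
a0 0.12029519815300926
2.9 0.0 -6.5; 3.6 0.0 -6.1; 4.3 0.0 -5.7; 4.9 0.0 -5.2; 5.5 0.0 -4.6; 5.9 0.0 -4.0; 6.3 0.0 -3.3; 6.7 0.0 -2.6; 6.9 0.0 -1.8; 7.1 0.0 -1.0; 7.1 0.0 -0.2; 7.1 0.0 0.6; 7.0 0.0 1.4
```

```bash
python3 -m handwheel '2.9 0 -6.5 0 0 0; 3.6 0 -6.1 0 0 0; 4.3 0 -5.7 0 0 0; 4.9 0 -5.2 0 0 0; 5.5 0 -4.6 0 0 0'
cat > arc.py <<'E'
from h import *
T=T_tool(); S=T[:3,3]-10*T[:3,2]; S0=np.array([546.2,240.3,107.7]); xh=np.array([np.cos(np.deg2rad(10)),np.sin(np.deg2rad(10)),0])
C=S0+63.5*xh; C[2]=100; v=S-C; a=np.arctan2(v[2],-v@xh); print('a',a,'r',np.hypot(v[2],v@xh),'lat',v@np.array([-xh[1],xh[0],0]),ctrl.observe()['wrist_force'])
k=int(np.ceil((1.57-a)*64/7.2)); cur=S; rows=[]
for b in np.linspace(a,1.57,k+1)[1:]:
    q=C+64*(-np.cos(b)*xh+np.array([0,0,np.sin(b)])); rows.append(' '.join('%.1f'%x for x in T[:3,:3].T@(q-cur))); cur=q
print('; '.join(rows))
E
python3 arc.py
```

```text
time_s: 11.53
tcp_pos: [560.9, 243.0, 131.0]
tool_rot: [0.988, 0.089, 0.122, -0.01]
wrist_force: [1.8, 0.2, -1.2]
grip_width: 13.1
a 0.6732994173671804 r 65.19471307271657 lat 0.13385387860632275 [ 1.78930893  0.15748827 -1.18121131]
6.7 0.2 -3.1; 6.3 0.0 -3.3; 6.7 0.0 -2.6; 6.9 0.0 -1.8; 7.1 0.0 -1.1; 7.2 0.0 -0.3; 7.1 0.0 0.6; 7.0 0.0 1.3
```

Bail following nicely, with low forces.

```bash
python3 -m handwheel '6.7 .2 -3.1 0 0 0; 6.3 0 -3.3 0 0 0; 6.7 0 -2.6 0 0 0; 6.9 0 -1.8 0 0 0; 7.1 0 -1.1 0 0 0'; python3 arc.py
```

```text
time_s: 11.95
tcp_pos: [592.5, 248.1, 152.9]
tool_rot: [0.989, 0.089, 0.122, -0.01]
wrist_force: [0.7, 0.4, -4.0]
grip_width: 12.6
a 1.2768829389422953 r 65.37428451501282 lat -0.3335010723052178 [ 0.70291696  0.36350942 -4.04019934]
6.3 -0.3 1.4; 6.2 0.0 0.6; 6.1 0.0 1.2
```

```bash
python3 -m handwheel '6.3 -.3 1.8 0 0 0; 6.2 0 .6 0 0 0; 6 0 1.2 0 0 0; 0 0 0 0 0 0; 0 0 0 0 0 0; 0 0 0 0 0 0'; python3 arc.py
python3 - <<'E'
from h import *
f,Z,K,P,W=grab('scene'); save(cv2.resize(f[110:230,260:430],(0,0),fx=4,fy=4,interpolation=cv2.INTER_CUBIC),'up')
E
```

```text
time_s: 12.45
tcp_pos: [614.8, 251.8, 154.3]
tool_rot: [0.989, 0.088, 0.122, -0.01]
wrist_force: [-0.8, 0.8, -0.3]
grip_width: 13.0
a 1.6272990003975298 r 64.13141641594993 lat -0.5898692610931607 [-0.80946497  0.76430521 -0.28629683]
```

View pics/up.png

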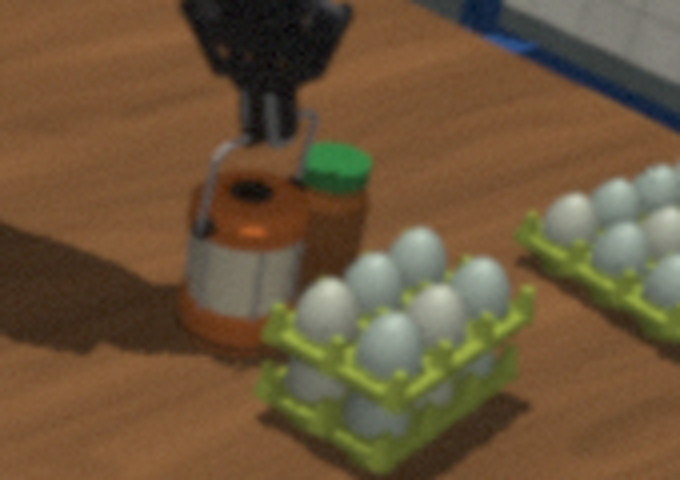

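Bail upright at (265,130), lantern standing square on the bench. Now I grip harder and lift.

```bash
python3 -m handwheel '0 0 0 0 0 0; 0 0 0 0 0 0; 0 0 0 0 0 0; .5 0 -2 0 0 0; 1.2 0 -4.8 0 0 0; 2.4 0 -9.7 0 0 0; 2.4 0 -9.7 0 0 0; 0 0 0 0 0 0; 0 0 0 0 0 0' 0 60
python3 - <<'E'
from h import *
print(ctrl.observe()['joint_positions'].round(2))
M=tool(6,7); S=np.array([540,240,362.]); plan(S+10*M[:,2],M,10)
E
```

```text
time_s: 13.25
tcp_pos: [612.6, 251.5, 183.4]
tool_rot: [0.989, 0.089, 0.121, -0.009]
wrist_force: [0.1, -0.3, -3.7]
grip_width: 11.7
[-0.21  0.54 -0.45  1.96  0.64  0.55 -0.92]
10 rows, dist 183.5 turn [-0.5 -6.9  4.2]
-3.0 -0.1 -18.1 -0.1 -0.7 0.4; -3.2 -0.0 -18.1 -0.1 -0.7 0.4; -3.4 0.0 -18.0 -0.1 -0.7 0.4; -3.6 0.0 -18.0 -0.1 -0.7 0.4; -3.8 0.1 -17.9 -0.1 -0.7 0.4; -4.1 0.1 -17.9 -0.1 -0.7 0.4; -4.3 0.2 -17.9 -0.1 -0.7 0.4; -4.5 0.2 -17.8 -0.1 -0.7 0.4; -4.7 0.3 -17.7 -0.1 -0.7 0.4; -4.9 0.3 -17.7 -0.1 -0.7 0.4
```

```bash
python3 -m handwheel '-1 0 -14 0 -.7 .4; -3 0 -18 0 -.7 .4; -3.4 0 -18 0 -.7 .4; -3.6 0 -18 0 -.7 .4; -3.8 0 -18 0 -.7 .4; -4 .1 -18 0 -.7 .4; -4.3 .2 -18 0 -.7 .4; -4.5 .2 -18 0 -.7 .4; -4.7 .3 -18 0 -.7 .4; -4.9 .3 -15 0 -.7 .4'
python3 - <<'E'
from h import *
M=tool(3,0); S=np.array([430,-228,362.]); plan(S+10*M[:,2],M,24)
E
```

```text
time_s: 14.08
tcp_pos: [539.9, 237.3, 350.5]
tool_rot: [0.997, 0.053, 0.053, -0.006]
wrist_force: [0.2, -0.5, -3.9]
grip_width: 11.6
24 rows, dist 478.1 turn [-0.5 -6.1  3.1]
-6.6 18.8 -0.9 -0.0 -0.3 0.1; -6.5 18.8 -0.9 -0.0 -0.3 0.1; -6.5 18.8 -0.8 -0.0 -0.3 0.1; -6.4 18.8 -0.8 -0.0 -0.3 0.1; -6.4 18.9 -0.7 -0.0 -0.3 0.1; -6.4 18.9 -0.7 -0.0 -0.3 0.1; -6.3 18.9 -0.7 -0.0 -0.3 0.1; -6.3 18.9 -0.6 -0.0 -0.3 0.1; -6.2 18.9 -0.6 -0.0 -0.3 0.1; -6.2 18.9 -0.6 -0.0 -0.3 0.1
-6.2 18.9 -0.5 -0.0 -0.3 0.1; -6.1 19.0 -0.5 -0.0 -0.3 0.1; -6.1 19.0 -0.5 -0.0 -0.3 0.1; -6.0 19.0 -0.4 -0.0 -0.3 0.1; -6.0 19.0 -0.4 -0.0 -0.3 0.1; -6.0 19.0 -0.4 -0.0 -0.3 0.1; -5.9 19.0 -0.3 -0.0 -0.3 0.1; -5.9 19.0 -0.3 -0.0 -0.3 0.1; -5.8 19.0 -0.3 -0.0 -0.3 0.1; -5.8 19.1 -0.2 -0.0 -0.3 0.1
-5.8 19.1 -0.2 -0.0 -0.3 0.1; -5.7 19.1 -0.2 -0.0 -0.3 0.1; -5.7 19.1 -0.1 -0.0 -0.3 0.1; -5.6 19.1 -0.1 -0.0 -0.3 0.1
```

Time is plentiful, so I go at a gentle pace, ramped up and down.

```bash
python3 -m handwheel '-3 8 -.5 0 -.3 .1; -5 14 -.9 0 -.3 .1; -6.5 19 -.8 0 -.3 .1; -6.4 19 -.8 0 -.3 .1; -6.4 19 -.7 0 -.3 .1; -6.4 19 -.7 0 -.3 .1; -6.3 19 -.7 0 -.3 .1; -6.3 19 -.6 0 -.3 .1; -6.2 19 -.6 0 -.3 .1; -6.2 19 -.6 0 -.3 .1'; python3 -m handwheel '-6.2 19 -.5 0 -.3 .1; -6.1 19 -.5 0 -.3 .1; -6.1 19 -.5 0 -.3 .1; -6 19 -.4 0 -.3 .1; -6 19 -.4 0 -.3 .1; -6 19 -.4 0 -.3 .1; -6 19 -.3 0 -.3 .1; -6 19 -.3 0 -.3 .1'
python3 - <<'E'
from h import *
M=tool(3,0); S=np.array([430,-228,362.]); plan(S+10*M[:,2],M,7)
E
```

```text
time_s: 14.92
tcp_pos: [494.0, 49.2, 347.4]
tool_rot: [0.999, 0.047, 0.027, -0.005]
wrist_force: [-0.1, 0.1, -3.4]
grip_width: 11.4
time_s: 15.58
tcp_pos: [451.0, -120.9, 341.2]
tool_rot: [0.999, 0.038, 0.002, -0.002]
wrist_force: [0.8, -1.0, -4.4]
grip_width: 11.4
7 rows, dist 109.7 turn [-0.3 -0.3  1.3]
-4.2 15.0 -1.6 -0.0 -0.0 0.2; -4.1 15.0 -1.6 -0.0 -0.0 0.2; -4.1 15.1 -1.6 -0.0 -0.0 0.2; -4.0 15.1 -1.6 -0.0 -0.0 0.2; -4.0 15.1 -1.6 -0.0 -0.0 0.2; -3.9 15.1 -1.6 -0.0 -0.0 0.2; -3.9 15.1 -1.5 -0.0 -0.0 0.2
```

```bash
python3 -m handwheel '-4 15 0 0 0 .2; -4 15 0 0 0 .2; -4 15 0 0 0 .2; -4 15 0 0 0 .2; -4 13 0 0 0 .2; -3 10 0 0 0 .2; -2 5 0 0 0 .2; 0 0 0 0 0 0; 0 0 0 0 0 0; 0 0 0 0 0 0'; python3 -m handwheel '0 0 0 0 0 0; 0 0 0 0 0 0; 0 0 0 0 0 0; 0 0 0 0 0 0'
python3 - <<'E'
from h import *
f,Z,K,P,W=grab('wrist'); save(f,'w6'); np.savez('w6.npz',f=f,W=W,P=P,K=K)
f,Z,K,P,W=grab('top'); save(f,'t6'); np.savez('t6.npz',f=f,W=W,P=P,K=K)
f,Z,K,P,W=grab('scene'); save(f,'s6'); np.savez('s6.npz',f=f,W=W,P=P,K=K)
save(cv2.resize(f[90:290,60:260],(600,600)),'s6c')
M=tool(3,0); S=np.array([430,-229,304.]); plan(S+10*M[:,2],M)
E
```

```text
time_s: 16.42
tcp_pos: [422.8, -223.4, 333.7]
tool_rot: [1.0, 0.02, -0.001, -0.001]
wrist_force: [-1.1, -0.4, -3.7]
grip_width: 11.8
time_s: 16.75
tcp_pos: [423.8, -220.9, 333.9]
tool_rot: [1.0, 0.022, -0.001, -0.001]
wrist_force: [0.4, -0.5, -4.0]
grip_width: 11.6
2 rows, dist 41.1 turn [-0.1  0.1 -0.5]
3.0 4.1 19.9 -0.1 0.1 -0.2; 3.0 4.1 19.9 -0.1 0.1 -0.2
```

View pics/w6.png

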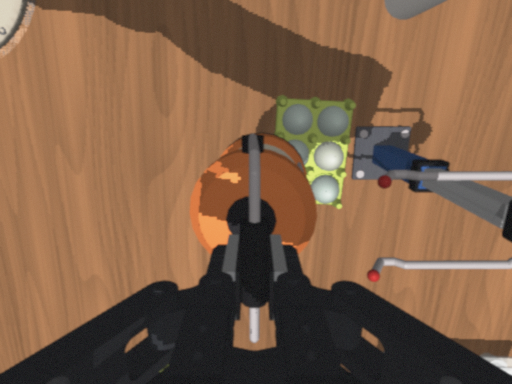

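The wrist view shows the lantern held centrally with the bail wire at (254,180) square to the jaws. The red tips are at (385,182) and (374,276), and both rods are visible.

```bash
python3 - <<'E'
from h import *
d=np.load('w6.npz'); f=d['f'];W=d['W'];T=T_tool(); z=W[...,2]
r=(f[...,0]>100)&(f[...,1]<50)&(z>230)&(z<320)
for a,b in((160,200),(260,295)):
    m=r.copy(); m[:a]=0;m[b:]=0;m[:,:360]=0; p=W[m]; print('tip',len(p),np.median(p,0).round(1))
for a,b in((165,190),(255,280)):
    m=(z>255)&(z<285)&(f.min(-1)>70); m[:a]=0;m[b:]=0;m[:,:405]=0; p=W[m]; q=np.polyfit(p[:,0],p[:,1],1); print('rod',len(p),np.degrees(np.arctan(q[0])).round(2),'y at 520',np.polyval(q,520).round(1),'ztop',np.percentile(p[:,2],[50,90]).round(1),'x',p[:,0].min().round(1),p[:,0].max().round(1))
m=np.zeros_like(r); m[160:205,246:262]=1; m&=(z>310); p=W[m]; print('wire',len(p),np.median(p,0).round(1),p.min(0).round(1),p.max(0).round(1))
m=np.zeros_like(r); m[135:150,244:262]=1; p=W[m];print('pivotcap',np.median(p,0).round(1))
for n in ('t6','s6'):
    d=np.load(n+'.npz'); f=d['f'];W=d['W'];z=W[...,2]
    r=(f[...,0]>110)&(f[...,1]<60)&(f[...,2]<60)&(z>260)&(z<320)&(abs(W[...,0]-505)<25)&(abs(W[...,1]+225)<60)
    for s in(0,1):
        q=r&((W[...,1]>-225)==s); print(n,q.sum(),np.median(W[q],0).round(1) if q.any() else '')
    h=cv2.cvtColor(f,cv2.COLOR_RGB2HSV).astype(int); o=(h[...,0]<16)&(h[...,1]>170)&(h[...,2]>70)&(z>150)&(abs(W[...,1]+222)<60)&(W[...,0]<500)
    if o.any(): print('lantern',o.sum(),np.percentile(W[o],[2,50,98],axis=0).round(1).tolist())
E
```

```text
tip 81 [ 500.9 -193.   291.1]
tip 33 [ 503.2 -256.7  288.9]
rod 972 3.02 y at 520 -192.6 ztop [275.9 277.1] x 521.4 590.0
rod 894 2.9 y at 520 -257.9 ztop [276.  277.1] x 531.2 609.2
wire 536 [ 420.8 -181.8  345.8] [ 418.  -192.4  340.1] [ 423.7 -173.   348.4]
pivotcap [nan nan nan]
t6 13 [ 505.9 -257.4  290.4]
t6 9 [ 502.2 -192.8  291.4]
lantern 1107 [[387.2, -233.4, 199.3], [435.6, -202.0, 289.5], [465.7, -178.3, 385.4]]
s6 2 [ 509.1 -260.5  289.9]
s6 0 
lantern 621 [[401.3, -260.8, 184.9], [450.9, -232.5, 285.3], [467.4, -188.8, 292.9]]
```

```bash
python3 -m handwheel '1 2 8 0 0 0; 2 3 12 0 0 -.2; 2 3 12 0 0 0; 1 1 7 0 0 0; 0 0 0 0 0 0; 0 0 0 0 0 0; 0 0 0 0 0 0; 0 0 0 0 0 0'
python3 - <<'E'
from h import *
M=tool(3); E1=plan([430,-229.9,292.4],M,1); plan([519.8,-225.2,292.4],M,16)
E
```

```text
time_s: 17.57
tcp_pos: [430.7, -230.5, 292.0]
tool_rot: [1.0, 0.024, -0.001, -0.001]
wrist_force: [0.2, -0.1, -3.8]
grip_width: 11.4
1 rows, dist 1.0 turn [-0.1  0.1 -0.3]
-0.7 -0.6 -0.3 -0.1 0.1 -0.3
16 rows, dist 89.3 turn [-0.1  0.1 -0.3]
5.6 -0.1 -0.0 -0.0 0.0 -0.0; 5.6 -0.1 -0.0 -0.0 0.0 -0.0; 5.6 -0.1 -0.0 -0.0 0.0 -0.0; 5.6 -0.1 -0.0 -0.0 0.0 -0.0; 5.6 -0.1 -0.0 -0.0 0.0 -0.0; 5.6 -0.1 -0.0 -0.0 0.0 -0.0; 5.6 -0.1 -0.0 -0.0 0.0 -0.0; 5.6 -0.1 -0.0 -0.0 0.0 -0.0; 5.6 -0.1 -0.0 -0.0 0.0 -0.0; 5.6 -0.0 -0.0 -0.0 0.0 -0.0
5.6 -0.0 -0.0 -0.0 0.0 -0.0; 5.6 -0.0 -0.0 -0.0 0.0 -0.0; 5.6 -0.0 -0.0 -0.0 0.0 -0.0; 5.6 -0.0 -0.0 -0.0 0.0 -0.0; 5.6 -0.0 -0.0 -0.0 0.0 -0.0; 5.6 -0.0 -0.0 -0.0 0.0 -0.0
```

```bash
python3 -m handwheel '3 0 -.2 0 0 0; 5 0 -.2 0 0 -.2; 5.6 0 -.2 0 0 0; 5.6 0 0 0 0 0; 5.6 0 0 0 0 0; 5.6 0 0 0 0 0; 5.6 0 0 0 0 0; 4 0 0 0 0 0; 2 0 0 0 0 0; 0 0 0 0 0 0'
python3 - <<'E'
from h import *
M=tool(3); plan([519.8,-225.2,292.4],M,8)
f,Z,K,P,W=grab('scene'); save(cv2.resize(f[120:270,80:230],(600,600),interpolation=cv2.INTER_CUBIC),'s7')
E
```

```text
time_s: 18.4
tcp_pos: [479.1, -227.8, 294.4]
tool_rot: [1.0, 0.026, 0.001, -0.0]
wrist_force: [0.0, -0.4, -3.9]
grip_width: 11.3
8 rows, dist 40.8 turn [-0.  -0.1  0. ]
5.1 -0.1 0.3 -0.0 -0.0 0.0; 5.1 -0.1 0.3 -0.0 -0.0 0.0; 5.1 -0.1 0.3 -0.0 -0.0 0.0; 5.1 -0.1 0.3 -0.0 -0.0 0.0; 5.1 -0.1 0.3 -0.0 -0.0 0.0; 5.1 -0.1 0.3 -0.0 -0.0 0.0; 5.1 -0.1 0.3 -0.0 -0.0 0.0; 5.1 -0.1 0.3 -0.0 -0.0 0.0
```

View pics/s7.png

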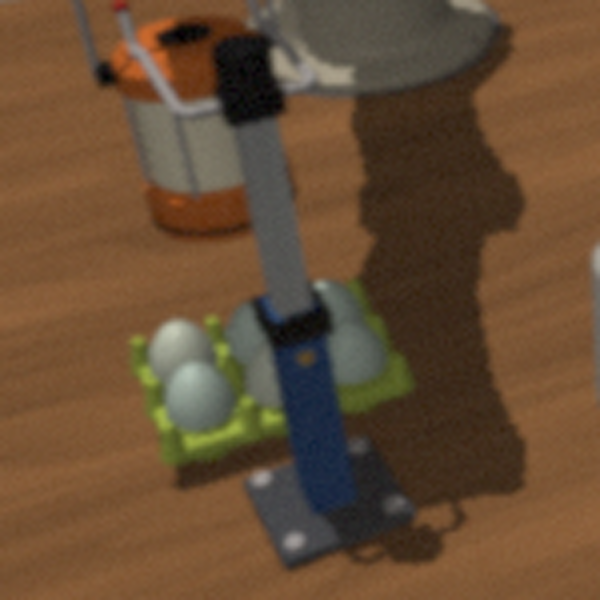

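The lantern hangs plumb, its lid at (180,40) behind and below the prongs; the button at (306,358) is still out. I carry on over the tips.

```bash
python3 -m handwheel '3 0 .3 0 0 0; 5 0 .3 0 0 0; 5.1 0 .3 0 0 0; 5.1 0 .3 0 0 0; 5.1 0 .2 0 0 0; 5.1 0 0 0 0 0; 4 0 0 0 0 0; 3 0 0 0 0 0; 2 0 0 0 0 0; 0 0 0 0 0 0'
python3 -m handwheel '0 0 0 0 0 0; 0 0 0 0 0 0; 0 0 0 0 0 0'
python3 - <<'E'
from h import *
M=tool(3); E1=plan([519.8,-225.2,292.4],M,1); plan([519.8,-225.2,263],M,10)
E
```

```text
time_s: 19.28
tcp_pos: [519.8, -225.8, 292.6]
tool_rot: [1.0, 0.026, 0.001, -0.0]
wrist_force: [-0.1, -0.6, -4.4]
grip_width: 11.6
time_s: 19.53
tcp_pos: [519.3, -225.8, 292.4]
tool_rot: [1.0, 0.026, -0.0, -0.0]
wrist_force: [0.1, 0.6, -3.9]
grip_width: 11.9
1 rows, dist 0.8 turn [-0.1 -0.  -0. ]
0.6 -0.5 -0.0 -0.1 -0.0 -0.0
10 rows, dist 29.4 turn [-0.1 -0.  -0. ]
0.1 -0.1 2.9 -0.0 -0.0 -0.0; 0.1 -0.1 2.9 -0.0 -0.0 -0.0; 0.1 -0.1 2.9 -0.0 -0.0 -0.0; 0.1 -0.1 2.9 -0.0 -0.0 -0.0; 0.1 -0.1 2.9 -0.0 -0.0 -0.0; 0.1 -0.1 2.9 -0.0 -0.0 -0.0; 0.1 -0.1 2.9 -0.0 -0.0 -0.0; 0.1 -0.1 2.9 -0.0 -0.0 -0.0; 0.1 -0.1 2.9 -0.0 -0.0 -0.0; 0.1 -0.1 2.9 -0.0 -0.0 -0.0
```

```bash
python3 -m handwheel '.2 -.1 2 0 0 0; .1 -.1 3 0 0 0; .1 0 3 0 0 0; .1 0 3 0 0 0; 0 0 3 0 0 0; 0 0 3 0 0 0; 0 0 2 0 0 0; 0 0 2 0 0 0; 0 0 1.5 0 0 0; 0 0 0 0 0 0'; python3 -m handwheel '0 0 2 0 0 0; 0 0 1.5 0 0 0; 0 0 1.5 0 0 0'
```

```text
time_s: 20.37
tcp_pos: [518.8, -225.8, 267.0]
tool_rot: [1.0, 0.026, -0.001, -0.001]
wrist_force: [-0.0, 1.1, -4.6]
grip_width: 11.8
time_s: 20.62
tcp_pos: [519.8, -225.8, 262.5]
tool_rot: [1.0, 0.026, 0.001, -0.0]
wrist_force: [0.1, -0.4, -1.2]
grip_width: 11.5
```

```bash
python3 -m handwheel '0 0 1 0 0 0; 0 0 0 0 0 0'; python3 -m handwheel '0 0 1 0 0 0; 0 0 0 0 0 0; 0 0 0 0 0 0'
```

```text
time_s: 20.78
tcp_pos: [519.8, -225.8, 261.4]
tool_rot: [1.0, 0.026, 0.001, -0.0]
wrist_force: [-0.6, -0.2, -1.8]
grip_width: 11.4
time_s: 21.03
tcp_pos: [519.9, -225.9, 260.9]
tool_rot: [1.0, 0.026, 0.001, 0.0]
wrist_force: [-0.4, -0.2, -1.9]
grip_width: 11.7
```

```bash
python3 -m handwheel '0 0 1 0 0 0; 0 0 0 0 0 0; 0 0 0 0 0 0';python3 -m handwheel '0 0 1 0 0 0; 0 0 0 0 0 0; 0 0 0 0 0 0'
```

```text
time_s: 21.28
tcp_pos: [519.9, -225.9, 260.6]
tool_rot: [1.0, 0.025, 0.001, 0.0]
wrist_force: [-0.6, -0.2, -0.6]
grip_width: 11.6
time_s: 21.53
tcp_pos: [519.9, -225.9, 260.4]
tool_rot: [1.0, 0.025, 0.001, 0.001]
wrist_force: [-1.4, 0.7, 1.1]
grip_width: 11.6
```

```bash
python3 -m handwheel '0 0 0 0 0 0; 0 0 0 0 0 0; 0 0 0 0 0 0; 0 0 0 0 0 0; 0 0 0 0 0 0; 0 0 0 0 0 0' 0.2 20; python3 -m handwheel '0 0 0 0 0 0; 0 0 0 0 0 0; 0 0 0 0 0 0; 0 0 0 0 0 0; 0 0 0 0 0 0; 0 0 0 0 0 0' 0.3
python3 - <<'E'
from h import *
f,Z,K,P,W=grab('wrist'); save(f,'w8'); np.savez('w8.npz',f=f,W=W)
g,*_=grab('scene'); save(np.hstack([cv2.resize(f[:,90:],(422,384)),cv2.resize(g[100:270,85:235],(339,384),interpolation=cv2.INTER_CUBIC)]),'rel')
E
```

```text
time_s: 22.03
tcp_pos: [521.0, -226.1, 260.1]
tool_rot: [1.0, 0.025, 0.002, 0.001]
wrist_force: [0.3, 0.3, 0.1]
grip_width: 16.9
time_s: 22.53
tcp_pos: [521.1, -226.2, 260.0]
tool_rot: [1.0, 0.026, 0.002, 0.001]
wrist_force: [-0.1, -0.0, 0.1]
grip_width: 25.4
```

View pics/rel.png

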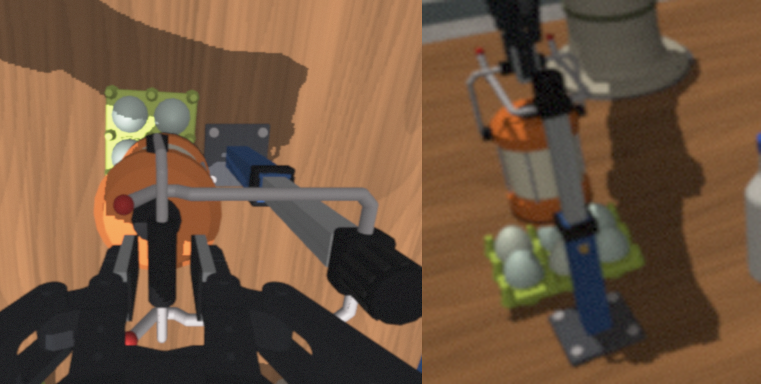

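The jaws are open around the sleeve at (160,260). The wire lies in both prongs, crossing them at (160,195) and (162,315) just inside the red tips. The lantern hangs plumb and the button is out. I withdraw straight up.

```bash
python3 -m handwheel '0 0 -3 0 0 0; 0 0 -5 0 0 0; 0 0 -8 0 0 0; 0 0 -10 0 0 0; 0 0 -15 0 0 0; 0 0 -20 0 0 0; 0 0 -25 0 0 0; 0 0 -25 0 0 0; 0 0 0 0 0 0'; python3 -m handwheel '0 0 0 0 0 0; 0 0 0 0 0 0; 0 0 0 0 0 0; 0 0 0 0 0 0; 0 0 0 0 0 0; 0 0 0 0 0 0; 0 0 0 0 0 0; 0 0 0 0 0 0; 0 0 0 0 0 0; 0 0 0 0 0 0'
python3 - <<'E'
from h import *
g,*_=grab('scene'); f,Z,K,P,W=grab('wrist'); z=W[...,2]
save(np.hstack([cv2.resize(f,(450,384)),cv2.resize(g[100:270,85:235],(339,384),interpolation=cv2.INTER_CUBIC)]),'fin')
m=(f.max(-1)<60)&(z>255)&(z<290)&(abs(W[...,0]-520)<25)&(abs(W[...,1]+225)<30); p=W[m]
print('sleeve',len(p),np.percentile(p,[2,50,98],axis=0).round(1).tolist())
h=cv2.cvtColor(f,cv2.COLOR_RGB2HSV).astype(int)
o=(h[...,0]<16)&(h[...,1]>170)&(z>212)&(z<235)&(abs(W[...,0]-520)<60)&(abs(W[...,1]+225)<60);p=W[o]
print('lid',len(p),np.percentile(p,[1,50,99],axis=0).round(1).tolist())
E
```

```text
time_s: 23.38
tcp_pos: [520.3, -225.4, 381.2]
tool_rot: [1.0, 0.026, 0.003, 0.0]
wrist_force: [0.2, -0.2, 1.0]
grip_width: 25.5
time_s: 24.22
tcp_pos: [519.4, -225.0, 381.3]
tool_rot: [1.0, 0.026, 0.002, 0.0]
wrist_force: [0.8, -0.6, -0.4]
grip_width: 25.5
sleeve 727 [[512.0, -245.1, 272.3], [518.4, -223.2, 276.6], [524.3, -205.5, 278.3]]
lid 902 [[478.9, -263.0, 212.1], [530.5, -217.6, 215.9], [554.4, -188.6, 220.0]]
```

View pics/fin.png

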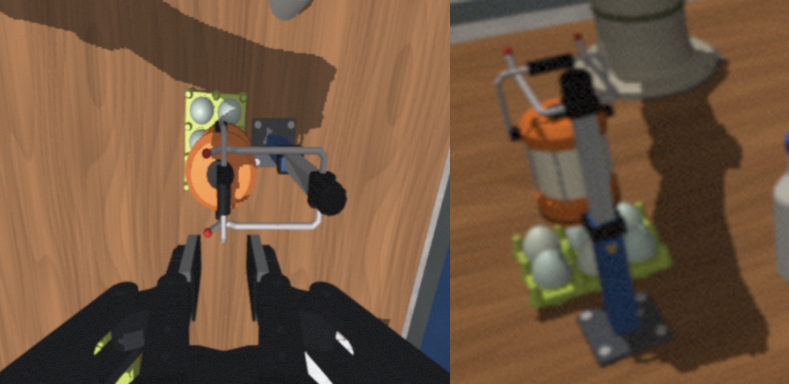

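The lantern hangs plumb, with the sleeve middle at (518,-225,271) and the seat at (520,-225,271.5). The gripper is clear, so I hand in.

```bash
python3 -c "
from station import ctrl
print(ctrl.finish_job(), ctrl.observe()['time_s'])"
```

```text
the job is handed in; nothing more can be done
the job is handed in; nothing more can be done
```

The lantern is hanging by its bail in both prongs of the stand's hook, and I handed the job in at about 24 s of the 72 s. `finish_job` gave no verdict.

- **Post:** I pulled it up about 87 mm to its end stop. The brass button is visible in its hole and was still out once the lantern was hung.
- **Bail:** I gripped the free sleeve and swung the bail upright with the lantern standing on the bench. The tool's own path put it at about 1.6 rad.
- **Hanging:** I carried the lantern over the red tips and lowered it. The wrist force fell from about -4 N to about zero, so the stand took the weight, and I then opened the jaws and withdrew straight up.

**Last checks:**
- The sleeve's middle measured (518, -225, 271) mm, against (520, -225, 271.5) for the hook seat.
- The last pictures show the wire in both prongs, the lantern hanging straight and the gripper clear about 110 mm above it.
- The egg pack under the hook and the bottle look untouched in those pictures. I did not measure the jar and the pack stack again after lifting the lantern.

No check failed at the end. On the way, a 45 degree tilt of the tool was out of reach because a wrist joint was near its limit, so I took the sleeve at about 14 degrees instead.

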